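# Show a heat sink's mounting face to the inspection camera

## Robot

A 6-joint arm with a two-finger parallel gripper is mounted at the origin on a cart in front of the work surface, level with it; the furniture and walls round the work are solid. World frame = base frame: x ahead of the robot, y to its left, z up, the work surface at z = 0. Lengths are in m, angles in rad, forces in N, time in s.
With the tool pointing down it reaches from about 0.3 to 0.875 m from the base axis. Payload 6.4 kg.
Tool frame: the origin (TCP) lies at the very end of the fingers, on their centre line; the grasp point (between the pads) lies 19 mm behind it (manip.grasp_offset is the z of the grasp point in the tool frame, in m); z points along the fingers, y is the line along which they close (so a half turn about z gives the same grasp; the last joint's range is limited). The gripper opens to 88 mm and grips with 3 to 60 N. Pads are 18 mm wide; open, the fingers measure 123 mm over their backs; the gripper's body (75 mm by 187 mm) begins 45 mm behind the grasp point.
Start: joints at [-1.309, 0.181, 1.607, -0, 1.354, -0.206], TCP at [0.259, -0.513, 0.239] pointing down, gripper open.
Joint ranges: [-2.99, 2.99], [-0.89, 2.07], [0.3, 2.58], [-1.14, 4.28], [0, 2.63], [-3.12, 3.12]. Speed limits (rad/s): [2.57, 2.57, 3.01, 3.14, 3.14, 3.14].

## Interface

Orientations are given as a unit quaternion [w, x, y, z].
In Python, from cell import manip gives the robot as it stands.
- The arm moves only by the tool apply_moves, never from a script. Its argument "commands" is a list that holds one entry, the list of rows, each a list of 7 numbers: the shift along the tool's x, y, z as a fraction of full scale, then the turn, a rotation vector about the tool's x, y, z as a fraction of full scale, then the closure, from -1 (fully open) to 1 (shut). In form: [[[tx, ty, tz, wx, wy, wz, claw], ...]]. A call has 1 to 8 rows; each row is the pose to reach, as a shift and turn from the pose commanded when the call began, along the tool's axes at that moment; what a row does not reach only later rows make up. Full scale, the value 1, is 0.3 m for a shift and 30 degrees for a turn. A row lasts 1/12 s, in which the tool goes at most 41.7 mm and 7.16 degrees, less where a joint would pass 70% of its speed; a pose out of reach is approached as far as the arm can. A call with a number of a shift or a turn outside -1 to 1 is refused whole. A call with a gripper value outside its range is refused whole. The fingers move at their own pace and stop on an object; the grip force is fixed at half the most. Time passes only in rows, so rows that repeat a pose let the fingers close. It gives the time, the measured TCP pose, the force, the opening and the grip force at its end, in the units of the state.
- manip.sense(): the state, without advancing time (a new reading comes with each control period).
- manip.snapshot(name): name is "scene" or "top"; returns (picture, depth): 480x640x3 uint8, blue, green, red; 480x640 float32, m along the optical axis (not along the pixel's ray), 0 where there is no reading.
- manip.calibration(name): a dict with "fx", "fy", "cx", "cy" (pixels), "R" (3x3) and "t" (3): a world point X has camera coordinates R X + t. Camera axes: x right, y down, z forward; pixel columns grow to the right and rows downward; lengths in m; the calibration is good to about 2 mm. A picture is of the moment at which its call begins. calibration takes no time and is no camera call.
- manip.job_done(): hands the job in; it is judged then, once.
The state is a dict: "t": time; "joint_positions": joint angles; "dq": joint speeds; "effort": joint torques, N m; "tool_pos": TCP position; "tcp_rot": TCP orientation; "ft_force": force on the tool from outside, world axes, zero at the start; "torque": the same for the moment, N m; "opening": finger opening in m; "gripper_force": force on a finger pad.
Only numpy, scipy, OpenCV 4.12 (cv2) and the standard library are available. Lean on these libraries where they do the work, as an engineer would, in place of code of your own. Each camera call takes 0.05 s, during which the arm holds its last target. There are 200 camera calls.

## Task

First swing the aluminium keeper bar of the blue kit tray shut over the three heat sinks in the back row until it snaps into its catch, which also clears the front pockets. Then take the heat sink out of the front row and hold it up in front of the leaning inspection camera: flat mounting face looking squarely into the lens, centred on it and 100 mm away, long sides parallel to the two light bars. Finish while still holding it there, without letting go or resting it on anything; leave the rest of the kit, the camera and the other things on the bench as they are.

Things in the scene. Friction and masses are not known exactly. Their poses are not given: they have to be found in the camera images.
- kit_tray: Blue plate fixed to the bench, 150 (its x) x 190 mm (y), 20 high; origin under its centre, x to the back, y left. Pockets 8 mm deep, 33 wide in y: back row at x +38, y +46, 0, -46; front row at x -38, y +40 and -40. One front pocket holds the wanted heat sink, the other the relay board; which is which changes. Hinge post at (38, 80), catch 51 mm high at (38, -80).
- keeper (a joint): Keeper bar angle, rad: 0 shut, along the tray's -y over the back row; grows as it swings level towards the robot. Starts open at 0.7 to 1.2, across the front pockets. Moves with light friction and stays where left, but in the last 0.06 rad it must be pushed over a spring ball with about 3 to 4 N at the knob; past 0.025 it snaps to the stop at 0 and stays.
- keeper_hinge (a point): Point on the upright hinge axis of the keeper bar, at the height of the bar's top (44 mm above the bench). The bar is aluminium, 14 mm wide, 8 mm thick, 2 mm above the back row's heat sinks.
- keeper_knob (a point): Centre of the red upright round knob, 15 mm in diameter and 23 mm high, on the free end of the keeper bar, 190 mm from the hinge axis. This point is 55.5 mm above the bench; the knob's foot (the bar's top) is at 44 mm, its top at 67 mm.
- sample_sink: The heat sink to present: black finned block, 30 (its x) x 42 (its y) x 22 mm high (z), about 60 g. Origin at the centre of its flat underside, the mounting face; z points from there to the fins. It stands fins up in a front pocket (floor 12 mm above the bench), long side along the tray's x, 14 mm above the rim; take it across its 30 mm width.
- sink_face (a point): Centre of the flat mounting face of the heat sink to present (the same point as its origin).
- sink_fins (a point): Centre of the finned top of the heat sink to present, 22 mm from its mounting face.
- sink_a: Heat sink of the same kind in the left back pocket; stays.
- sink_b: Heat sink of the same kind in the middle back pocket; stays.
- sink_c: Heat sink of the same kind in the right back pocket; stays.
- relay_board: Green relay board, 30 x 50 x 11 mm, in the other front pocket; stays.
- camera_stand: Fixed stand of the inspection camera: dark steel foot 120 x 104 mm, 10 mm thick, with two aluminium cheeks that carry the camera; origin under the foot's centre. With the camera it is 150 mm high.
- camera_head: The camera on its stand: grey housing, black lens 34 mm across, a light bar 78 mm long on either side of it. Origin at the centre of the lens front, 127 mm above the bench. Its z is the line of sight, out of the lens, leaning 35 degrees from upright roughly towards the robot; its x runs along the light bars, its y from bar to bar, level.
- camera_focus (a point): The point on the line of sight 100 mm in front of the lens, about 209 mm above the bench, where the mounting face has to be.
- solder_reel: Reel of solder with blue rims, 54 mm in diameter, 40 mm high, loose on the bench; not to be disturbed.
- marker: Black and white marker pen, 133 mm long, loose on the bench; not to be disturbed.
- flux_jar: Small white jar with a blue lid, 31 mm in diameter, 26 mm high, loose on the bench; not to be disturbed.
Things that resemble listed ones, but are neither listed nor needed, are in the scene too. Several things have the shape of the camera_stand; the one meant has the colours described above.

How it is judged:
By the outcome, as a careful person would: the job done as asked, in the order asked, and still so for the second after the job is handed in, while the arm keeps its last pose, push and grip.
It also fails if it takes over 51 s, if anything falls off the work surface, if the arm or the gripper's body presses on something with over 40 N, if the wrist force passes 120 N, or if a joint passes its speed limit or range.

## Working session

There is one attempt and no reset: what is moved stays moved. The work goes in short steps, Python scripts to look and compute and a tool call to move; the robot and the scene stay as the last step left them, time stands still between calls to the robot, and variables do not carry over. Pictures are saved under pics/ and viewed, at most 10 in all, crops included, and the job is handed in when it is done.

Besides the shell and the picture viewer there is one more tool, called after ">>>" as a command line: name --argument value ..., lists and objects as JSON in quotes. apply_moves: Moves the arm, as the interface text tells. Its arguments: {"type":"object","properties":{"commands":{"type":"array","items":{"type":"array","items":{"type":"array","items":{"type":"number","minimum":-1,"maximum":1}}}}},"required":["commands"]}

```bash
ls; mkdir -p pics
python3 - <<'E'
from cell import manip
import cv2,numpy as np
for n in("scene","top"):
    p,d=manip.snapshot(n);cv2.imwrite(f"pics/{n}0.png",p);np.save(f"{n}0.npy",d)
    c=manip.calibration(n);print(n,c,(d>0).mean())
print(manip.sense(),manip.grasp_offset)
E
```

```text
pics
scene {'fx': 611.5614201588977, 'fy': 611.5614201588977, 'cx': 315.8566587715544, 'cy': 243.23649871922248, 'R': array([[-0.5389571 , -0.84232894,  0.00268124],
       [-0.47681002,  0.30245575, -0.82533189],
       [ 0.69438998, -0.44609693, -0.56464156]]), 't': array([0.50568623, 0.33295567, 1.43909469])} 0.9959440104166667
top {'fx': 465.60902470977004, 'fy': 465.60902470977004, 'cx': 321.2063103759501, 'cy': 238.29006430729063, 'R': array([[-2.56934330e-02, -9.99669801e-01, -3.69196838e-04],
       [-9.97269184e-01,  2.56573087e-02, -6.92522694e-02],
       [ 6.92388750e-02, -1.41113992e-03, -9.97599111e-01]]), 't': array([0.2321539 , 0.58560557, 1.28666063])} 0.9959407552083334
{'t': 0.1, 'joint_positions': array([-1.30931706e+00,  1.81468498e-01,  1.60789861e+00, -1.83427293e-05,
        1.35378445e+00, -2.06294307e-01]), 'dq': array([-0.00115495, -0.00105713, -0.00200262, -0.00040275,  0.00085304,
       -0.00023192]), 'effort': array([ 7.62038599e-04, -4.34817910e+01, -3.42695475e+01,  7.05022551e-02,
        3.39911738e-02, -3.24877089e-05]), 'tool_pos': array([ 0.25915516, -0.51275307,  0.23790378]), 'tcp_rot': array([-7.78910307e-04,  9.72772188e-01,  2.31762083e-01, -3.04556423e-05]), 'ft_force': array([-0.20641363, -0.37104017,  0.03772083]), 'torque': array([-0.01049108, -0.02558095,  0.00904779]), 'gripper_force': 0.0, 'opening': 0.08804113311955508} -0.0187
```

View pics/scene0.png

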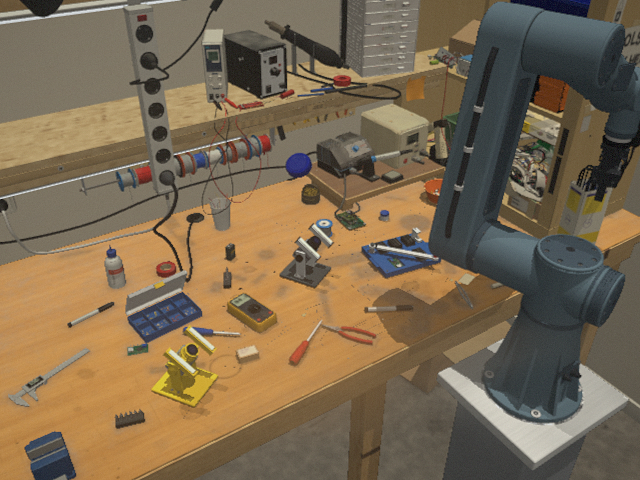

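View pics/top0.png

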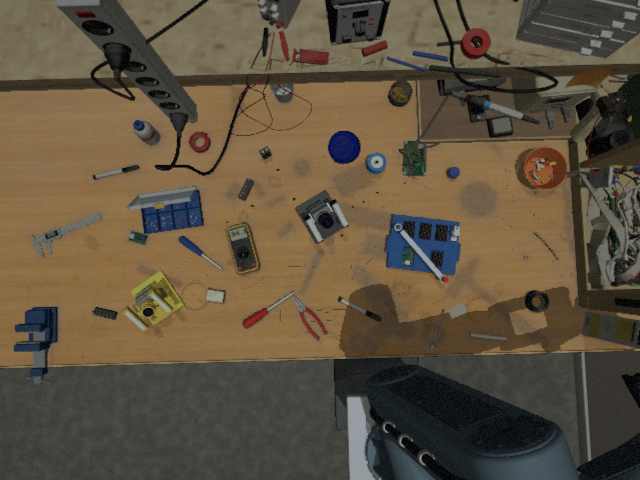

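Scene view: blue kit tray at (400,252), and grey/dark camera stand at (307,262). Top view: tray (423,245), hinge at (398,227), red knob at (446,279), dark stand (322,217). Stand candidates in the top view are the yellow one (153,302), the blue one (38,340) and the dark foot with aluminium cheeks (322,217). The dark one fits the description. Next I confirm it in an enlarged crop.

Run:
```python
import cv2,numpy as np
t=cv2.imread("pics/top0.png");s=cv2.imread("pics/scene0.png")
a=cv2.resize(t[180:290,285:475],None,fx=4,fy=4,interpolation=cv2.INTER_CUBIC)
b=cv2.resize(s[215:295,275:450],None,fx=4.5,fy=4.5,interpolation=cv2.INTER_CUBIC)
cv2.imwrite("pics/ct.png",a);cv2.imwrite("pics/cs.png",b)
```

```text
(no output)
```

View pics/ct.png

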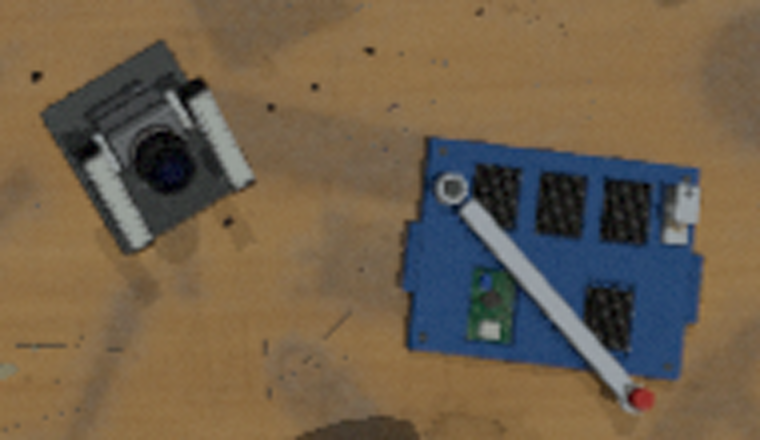

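View pics/cs.png

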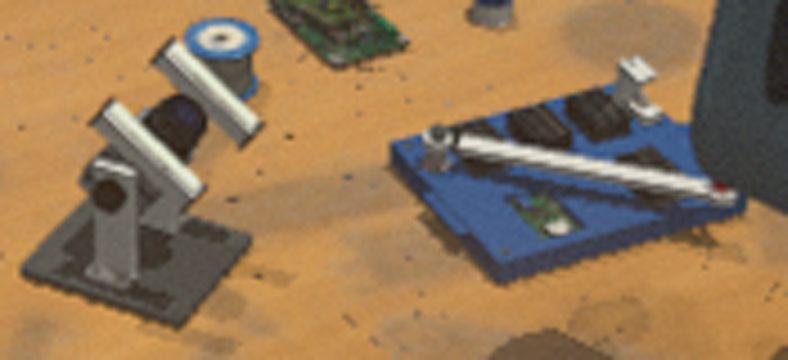

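Confirmed: the dark foot, aluminium cheeks and black lens (top px ~(326,221)) mark the right stand. The wanted sink is in the right front pocket (top px ~(437,259)), the relay board in the left one, and the knob is at (445,280).

```bash
cat > h.py <<'E'
from cell import manip
import numpy as np,cv2
C={n:manip.calibration(n) for n in("scene","top")}
def ray(n,u,v):
    c=C[n];d=c["R"].T@np.array([(u-c["cx"])/c["fx"],(v-c["cy"])/c["fy"],1]);return -c["R"].T@c["t"],d
def plane(n,u,v,z):
    o,d=ray(n,u,v);return o+d*(z-o[2])/d[2]
def tri(ut,us):
    (o,d),(p,e)=ray("top",*ut),ray("scene",*us)
    s=np.linalg.lstsq(np.c_[d,-e],p-o,rcond=None)[0]
    a,b=o+d*s[0],p+e*s[1];return (a+b)/2,np.linalg.norm(a-b)
def pts(n,D,m):
    v,u=np.nonzero(m&(D>0));o,_=ray(n,0,0)
    return np.array([o+ray(n,x,y)[1]*D[y,x] for x,y in zip(u,v)])
def proj(n,X):
    c=C[n];p=c["R"]@X+c["t"];return c["fx"]*p[0]/p[2]+c["cx"],c["fy"]*p[1]/p[2]+c["cy"]
def blobs(img,m,roi,amin=20):
    u0,v0,u1,v1=roi;k=np.zeros(m.shape,np.uint8);k[v0:v1,u0:u1]=m[v0:v1,u0:u1]
    n,l,st,ce=cv2.connectedComponentsWithStats(k)
    return [(l==i,st[i,4],ce[i]) for i in range(1,n) if st[i,4]>=amin]
E
python3 - <<'E'
from h import *
np.set_printoptions(precision=4,suppress=True)
for n,rt,rc in(("top",(380,205,470,290),(285,180,355,250)),("scene",(355,220,445,280),(275,215,340,295))):
    im=cv2.imread(f"pics/{n}0.png");D=np.load(f"{n}0.npy");hsv=cv2.cvtColor(im,cv2.COLOR_BGR2HSV);H,S,V=cv2.split(hsv)
    def show(name,m,roi,a=20):
        for k,ar,c in blobs(im,m,roi,a):
            P=pts(n,D,k);print(n,name,ar,c,"med",np.median(P,0),"z10/90",np.percentile(P[:,2],[10,90]))
            r=cv2.minAreaRect(np.argwhere(k)[:,::-1].astype(np.float32));print("   rect",np.round(r[0],1),np.round(r[1],1),round(r[2],1))
    show("red",((H<8)|(H>172))&(S>130)&(V>60),rt,5)
    show("black",(V<60)&(S<140),rt)
    show("blue",(H>98)&(H<125)&(S>110),rt,300)
    show("alu",(V>120)&(S<50),rt)
    show("bars",(V>130)&(S<60),rc)
    show("lens",(V<50),rc)
E
```

```text
top red 23 [445.2174 279.087 ] med [ 0.4698 -0.1129  0.0682] z10/90 [0.0623 0.0702]
   rect [445.5 279. ] [5. 4.] 0.0
top black 130 [409.0385 227.4769] med [ 0.6159 -0.0296  0.0297] z10/90 [0.0196 0.0357]
   rect [408.5 228.5] [15. 11.] 90.0
top black 168 [424.6905 230.7738] med [ 0.6038 -0.072   0.0305] z10/90 [0.0199 0.0364]
   rect [424.7 231. ] [11.5 15.1] 7.1
top black 167 [441.1018 232.5329] med [ 0.5983 -0.118   0.0306] z10/90 [0.0211 0.0364]
   rect [441.  232.6] [11.5 15.3] 7.1
top black 147 [436.8095 258.5714] med [ 0.5271 -0.1027  0.03  ] z10/90 [0.0227 0.036 ]
   rect [436.5 259.5] [15. 11.] 90.0
top blue 2316 [422.2021 244.8705] med [ 0.5635 -0.0652  0.0204] z10/90 [0.0165 0.0243]
   rect [422.9 244. ] [73.3 52.6] 6.7
top alu 20 [397.85 227.05] med [0.6142 0.0047 0.0448] z10/90 [0.0408 0.0477]
   rect [398. 227.] [6. 6.] 90.0
top alu 71 [455.6901 233.2958] med [ 0.5942 -0.1534  0.0504] z10/90 [0.0291 0.0544]
   rect [455.8 233.6] [ 6.3 14.5] 18.4
top alu 282 [421.2199 253.6667] med [ 0.5393 -0.0564  0.0446] z10/90 [0.041  0.0482]
   rect [421.3 253.8] [61.2  4.6] 48.9
to
[... 1020 characters left out ...]
 [0.5436 0.0052 0.0199] z10/90 [0.0164 0.0229]
   rect [392.6 265. ] [53.  16.3] 11.3
scene alu 27 [416.3704 229.9259] med [ 0.6017 -0.1532  0.0504] z10/90 [0.0019 0.0547]
   rect [416.3 229.8] [7.1 3.5] 45.0
scene alu 211 [406.1706 251.3981] med [ 0.5354 -0.0627  0.0431] z10/90 [0.0308 0.0469]
   rect [407.5 251.5] [62.4  4.3] 11.3
scene bars 51 [323.6078 222.6275] med [0.8021 0.0555 0.0407] z10/90 [0.0365 0.0447]
   rect [324. 222.] [10.  6.] 0.0
scene bars 115 [321.5478 233.4696] med [0.6473 0.1659 0.1221] z10/90 [0.0237 0.141 ]
   rect [322.3 233.8] [25.5  4.9] 45.0
scene bars 121 [308.6612 247.562 ] med [0.6098 0.2368 0.1235] z10/90 [0.1045 0.1432]
   rect [309.8 246.8] [27.6  7.1] 45.0
```

```bash
cat > m.py <<'E'
from h import *
np.set_printoptions(precision=4,suppress=True)
n="top"
fr=[manip.snapshot(n) for _ in range(6)]
im=np.mean([f[0] for f in fr],0).astype(np.uint8);D=np.median([f[1] for f in fr],0)
H,S,V=cv2.split(cv2.cvtColor(im,cv2.COLOR_BGR2HSV))
big=((H>98)&(H<125)&(S>110))
k=max(blobs(im,big,(380,205,470,290),300),key=lambda b:b[1])[0].astype(np.uint8)
c=max(cv2.findContours(k,cv2.RETR_EXTERNAL,cv2.CHAIN_APPROX_NONE)[0],key=len)[:,0]
W=np.array([plane(n,u,v,.02)[:2] for u,v in c])
r=cv2.minAreaRect((W*1000).astype(np.float32));print("tray rect mm",r)
bl=[b for b in blobs(im,(V<60)&(S<140),(380,205,470,290))]
for b in bl: print("sink",b[2],plane(n,*b[2],.034),)
for nm,m,z in(("knob",((H<8)|(H>172))&(S>130)&(V>60),.067),("alu",(V>120)&(S<50),.044)):
    for b in blobs(im,m,(380,205,470,290),5): print(nm,b[1],b[2],plane(n,*b[2],z))
B=[pts(n,D,cv2.erode(b[0].astype(np.uint8),np.ones((2,2)))>0) for b in blobs(im,(V>130)&(S<60),(285,180,355,250),50)]
for P in B:
    q=P.mean(0);P=P[np.abs(P[:,2]-np.median(P[:,2]))<.03];q=P.mean(0);d=np.linalg.svd(P-q)[2][0];print("bar",q,d*-np.sign(d[0]),"slope",np.degrees(np.arcsin(abs(d[2]))),"az",np.degrees(np.arctan2(d[1],d[0])))
    t=(P-q)@d;print("  ext",t.min(),t.max(), "mid",q+d*(t.min()+t.max())/2)
for Vt in(35,50,65):
  b=max(blobs(im,(V<Vt),(315,206,338,235)),key=lambda b:b[1]);P=pts(n,D,b[0]);P=P[P[:,2]>.1]
  q=np.median(P,0);s=np.linalg.svd(P-P.mean(0));print("lens",b[1],b[2],plane(n,*b[2],.127),P.mean(0),len(P),s[2][2])
cv2.imwrite("pics/lens.png",cv2.resize(im[190:250,290:350],None,fx=9,fy=9,interpolation=cv2.INTER_CUBIC))
E
python3 m.py
```

```text
tray rect mm ((568.141845703125, -67.46073150634766), (204.98080444335938, 148.45620727539062), 81.76631927490234)
sink [409.0576 227.5755] [ 0.614 -0.028  0.034]
sink [424.6744 230.7791] [ 0.604  -0.0711  0.034 ]
sink [441.     232.5115] [ 0.598  -0.1163  0.034 ]
sink [436.8766 258.3896] [ 0.5264 -0.1017  0.034 ]
knob 25 [445.36 279.24] [ 0.4692 -0.1139  0.067 ]
alu 20 [397.85 227.05] [0.6154 0.0047 0.044 ]
alu 72 [455.625 233.5  ] [ 0.5934 -0.1539  0.044 ]
alu 282 [421.2199 253.6667] [ 0.5403 -0.0568  0.044 ]
alu 17 [407.2941 262.4118] [ 0.5173 -0.0176  0.044 ]
bar [0.6426 0.1654 0.1268] [-0.7043 -0.4151 -0.576 ] slope 35.16751799767277 az -149.4861652284146
  ext -0.033081973372029554 0.03290407637302287 mid [0.6426 0.1654 0.1269]
bar [0.6072 0.2347 0.129 ] [-0.737  -0.3698 -0.5658] slope 34.457884515055554 az -153.35535768030346
  ext -0.02959125197577852 0.037242578611532816 mid [0.6044 0.2333 0.1268]
lens 163 [325.5767 220.1779] [0.6306 0.2047 0.127 ] [0.6306 0.2047 0.1265] 163 [-0.0509  0.1107  0.9925]
lens 210 [325.5619 220.3048] [0.6303 0.2047 0.127 ] [0.6307 0.2046 0.1253] 205 [0.0775 0.1959 0.9776]
lens 432 [326.8472 222.8287] [0.6236 0.2016 0.127 ] [0.6324 0.2048 0.1226] 258 [0.3174 0.1755 0.9319]
```

View pics/lens.png

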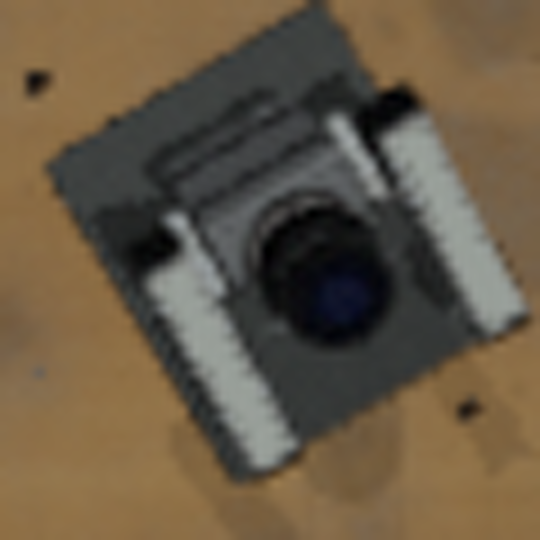

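The lens front is the bluish disc at crop (338,290), i.e. top px ~(327.5,222). The white bars run from crop (167,270) to (275,460) and from (407,126) to (508,324). Next I check these points across the two views and work out the first move.

```bash
cat >> h.py <<'E'
from scipy.spatial.transform import Rotation as Ro
def q2R(q): return Ro.from_quat(np.r_[q[1:],q[0]])
def Rdown(yaw):  # tool z down, tool x at yaw
    x=np.array([np.cos(yaw),np.sin(yaw),0]);z=np.array([0,0,-1.]);return Ro.from_matrix(np.c_[x,np.cross(z,x),z])
def rel(pos,R,claw,s=None):
    s=s or manip.sense();R0=q2R(s["tcp_rot"]);d=R0.inv().apply(np.array(pos)-s["tool_pos"])/.3
    w=(R0.inv()*R).as_rotvec()/np.radians(30);return np.round(np.r_[d,w,claw],3).tolist()
YAW=np.radians(-7.9);TX=np.array([np.cos(YAW),np.sin(YAW),0]);TY=np.array([-TX[1],TX[0],0])
HINGE=np.array([.6154,.0047,.0]);
def knob(a): return HINGE+.19*(-np.cos(a)*TY-np.sin(a)*TX)
E
python3 - <<'E'
from h import *
np.set_printoptions(precision=4,suppress=True)
f=lambda x,y:(290+x/9,190+y/9)
g=lambda x,y:(275+x/4.5,215+y/4.5)
L,Rr=f(221,365),f(458,225)
a,ea=tri(L,g(150,152));b,eb=tri(Rr,g(207,92));print("bars",a,ea,b,eb,"mid",(a+b)/2,np.degrees(np.arctan2(-(a-b)[1],-(a-b)[0]))-90+180)
for e in((f(167,270),f(275,460)),(f(407,126),f(508,324))):
    p,q=plane("top",*e[0],.149),plane("top",*e[1],.105);d=q-p;print(p,q,np.linalg.norm(d),"az",np.degrees(np.arctan2(d[1],d[0])))
print("lens",plane("top",*f(338,290),.127))
im=cv2.resize(cv2.imread("pics/top0.png"),None,fx=1,fy=1)
# foot: dark, low saturation, on-bench region
H,S,V=cv2.split(cv2.cvtColor(im,cv2.COLOR_BGR2HSV))
k=((S<90)).astype(np.uint8)
bl=max(blobs(im,k>0,(290,185,352,250),100),key=lambda b:b[1]);print(bl[1])
c=max(cv2.findContours(bl[0].astype(np.uint8),cv2.RETR_EXTERNAL,cv2.CHAIN_APPROX_NONE)[0],key=len)[:,0]
W=np.array([plane("top",u,v,.01)[:2] for u,v in c]);print(cv2.minAreaRect((W*1000).astype(np.float32)))
k=((V>130)&(S<60))
for bb in blobs(im,k,(285,180,355,250),50):
    vx=cv2.fitLine(np.argwhere(bb[0])[:,::-1].astype(np.float32),cv2.DIST_L2,0,.01,.01).ravel()[:4];print("img angle",np.degrees(np.arctan2(vx[1],vx[0])))
k0=plane("top",445.36,279.24,.067);v=k0-HINGE;print("knob angle",np.arccos(-(v[:2]@TY[:2])/np.hypot(*v[:2])),k0)
print("tri knob",tri((445.4,279.2),(275+722/4.5,215+187/4.5)), "hinge",tri((397.85,227.05),(275+440/4.5,215+135/4.5)))
st=knob(.75)-.045*TX-.006*TY
print("start",st,rel(np.r_[st[:2],.15],Rdown(YAW),1))
E
```

```text
bars [0.606  0.2354 0.1209] 0.003707511702750865 [0.6457 0.1667 0.1183] 0.005769062337992025 mid [0.6258 0.2011 0.1196] 30.02666626882734
[0.6298 0.2481 0.149 ] [0.5781 0.219  0.105 ] 0.07380555412105404 az -150.63806996173048
[0.6689 0.1793 0.149 ] [0.6162 0.15   0.105 ] 0.07469281243544437 az -150.89220622686162
lens [0.6252 0.1997 0.127 ]
1505
((659.814453125, 207.19998168945312), (120.72171783447266, 125.64640808105469), 29.541521072387695)
img angle 61.97515
img angle 65.52328
knob angle 0.7513441125847502 [ 0.4692 -0.1139  0.067 ]
tri knob (array([ 0.4698, -0.1192,  0.0413]), np.float64(0.0039202918191887925)) hinge (array([0.6152, 0.0042, 0.0431]), np.float64(0.0010407927121834403))
start [ 0.4226 -0.115   0.    ] [1.084, -0.939, 0.296, -0.0, 0.0, 1.157, 1.0]
```

Camera: lens (0.625, 0.200, 0.127), and the lean azimuth is about -150.3° (bars -150.6 and -150.9, spacing 30.0, foot 29.5). Hinge height 0.043 ✓, knob radius 0.188 ✓. Now I move to behind the knob.

>>> apply_moves --commands '[[[0.1,-0.09,0.03,0,0,0.15,1],[0.25,-0.2,0.06,0,0,0.35,1],[0.4,-0.32,0.1,0,0,0.55,1],[0.5,-0.43,0.14,0,0,0.75,1],[0.62,-0.54,0.17,0,0,0.95,1],[0.74,-0.65,0.2,0,0,1,1],[0.86,-0.76,0.23,0,0,1,1],[0.95,-0.85,0.25,0,0,1,1]]]'

```text
t: 1.07
tool_pos: [0.3801, -0.2084, 0.1736]
tcp_rot: [0.0, 1.0, -0.028, 0.0]
ft_force: [0.1, -0.4, 0.8]
opening: 0.0371
gripper_force: 0.0
```

Run:
```python
from h import *
s=manip.sense();print(s["t"],s["tool_pos"],s["opening"],s["joint_positions"])
st=knob(.75)-.045*TX-.006*TY
for z in(.1,.050):print(rel(np.r_[st[:2],z],Rdown(YAW),1))
```

```text
1.0667 [ 0.38009554 -0.20835045  0.17357079] 0.0371252185617498 [-7.76727053e-01 -7.33828664e-02  2.01331228e+00  1.01909051e-04
  1.20081397e+00  8.50524812e-01]
[0.124, -0.319, 0.245, 0.001, -0.001, 0.155, 1.0]
[0.124, -0.319, 0.412, 0.001, -0.001, 0.155, 1.0]
```

>>> apply_moves --commands '[[[0,0,0,0,0,0,1],[0,0,0,0,0,0,1],[0,0,0,0,0,0,1],[0,0,0,0,0,0,1]]]'

```text
t: 1.4
tool_pos: [0.3799, -0.2115, 0.1742]
tcp_rot: [0.001, 1.0, -0.028, 0.0]
ft_force: [0.6, -0.5, -0.4]
opening: 0.0098
gripper_force: 0.0
```

```bash
cat > go.py <<'E'
from h import *
import sys
s=manip.sense();print(s["t"],s["tool_pos"],s["opening"])
st=knob(.75)-.045*TX-.006*TY
for z in(.1,.050):print(rel(np.r_[st[:2],z],Rdown(YAW),1))
E
python3 go.py
```

```text
1.4 [ 0.37985747 -0.21151443  0.17421625] 0.009829345521582203
[0.124, -0.33, 0.247, 0.002, -0.001, 0.154, 1.0]
[0.124, -0.33, 0.414, 0.002, -0.001, 0.154, 1.0]
```

>>> apply_moves --commands '[[[0.06,-0.12,0.1,0,0,0.08,1],[0.1,-0.24,0.2,0,0,0.154,1],[0.124,-0.33,0.247,0,0,0.154,1],[0.124,-0.33,0.32,0,0,0.154,1],[0.124,-0.33,0.38,0,0,0.154,1],[0.124,-0.33,0.414,0,0,0.154,1],[0.124,-0.33,0.414,0,0,0.154,1],[0.124,-0.33,0.414,0,0,0.154,1]]]'

```text
t: 2.07
tool_pos: [0.4225, -0.1146, 0.0496]
tcp_rot: [-0.0, 0.998, -0.069, -0.0]
ft_force: [-0.2, 0.0, 0.7]
opening: 0.0005
gripper_force: 0.0
```

```bash
cat > arc.py <<'E'
from h import *
import sys
s=manip.sense();print(s["t"],s["tool_pos"],s["opening"],s["joint_positions"])
off,z=float(sys.argv[1]),float(sys.argv[2])
for a in map(float,sys.argv[3:]):
    p=knob(a)-off*TX-.006*TY;print(a,rel(np.r_[p[:2],z],Rdown(YAW),1))
E
python3 arc.py .017 .05 .75 .66 .56 .46 .36 .26 .16 .1 .05 .02 0
```

```text
2.0667 [ 0.42247055 -0.11462891  0.04964231] 0.0005128969091832008 [-5.37359584e-01  1.59901775e-01  2.07627877e+00 -9.66758228e-05
  9.05826465e-01  1.17215584e+00]
0.75 [0.094, 0.001, -0.001, -0.0, 0.001, -0.001, 1.0]
0.66 [0.137, 0.038, -0.001, -0.0, 0.001, -0.001, 1.0]
0.56 [0.189, 0.074, -0.001, -0.0, 0.001, -0.001, 1.0]
0.46 [0.245, 0.105, -0.001, -0.0, 0.001, -0.001, 1.0]
0.36 [0.303, 0.13, -0.001, -0.0, 0.001, -0.001, 1.0]
0.26 [0.363, 0.149, -0.001, -0.0, 0.001, -0.001, 1.0]
0.16 [0.425, 0.163, -0.001, -0.0, 0.001, -0.001, 1.0]
0.1 [0.463, 0.167, -0.001, -0.0, 0.001, -0.001, 1.0]
0.05 [0.494, 0.17, -0.001, -0.0, 0.001, -0.001, 1.0]
0.02 [0.513, 0.17, -0.001, -0.0, 0.001, -0.001, 1.0]
0.0 [0.526, 0.171, -0.001, -0.0, 0.001, -0.001, 1.0]
```

>>> apply_moves --commands '[[[0.05,0,0,0,0,0,1],[0.094,0.001,0,0,0,0,1],[0.137,0.038,0,0,0,0,1],[0.189,0.074,0,0,0,0,1],[0.245,0.105,0,0,0,0,1],[0.303,0.13,0,0,0,0,1],[0.363,0.149,0,0,0,0,1],[0.363,0.149,0,0,0,0,1]]]'

```text
t: 2.73
tool_pos: [0.528, -0.1763, 0.0521]
tcp_rot: [0.002, 0.998, -0.069, 0.003]
ft_force: [0.0, -0.6, 0.6]
opening: 0.0003
gripper_force: 0.0
```

```bash
python3 arc.py .017 .05 .2 .15 .1 .06 .03 .01 0 -.02
python3 - <<'E'
from h import *
p,D=manip.snapshot("top");cv2.imwrite("pics/top1.png",p)
H,S,V=cv2.split(cv2.cvtColor(p,cv2.COLOR_BGR2HSV))
for b in blobs(p,((H<8)|(H>172))&(S>130)&(V>50),(400,205,490,290),3):
    k=plane("top",*b[2],.067);v=k-HINGE;print(b[1:],k,"angle",np.arctan2(-v[:2]@TX[:2],-v[:2]@TY[:2]),np.hypot(*v[:2]))
E
```

```text
2.7333 [ 0.52804799 -0.17625515  0.05213624] 0.0002610752576680418 [-5.35348302e-01  3.78094460e-01  1.78205400e+00 -6.49048659e-05
  9.74569978e-01  1.17428828e+00]
0.2 [0.023, 0.003, 0.007, 0.005, -0.012, -0.002, 1.0]
0.15 [0.054, 0.009, 0.007, 0.005, -0.012, -0.002, 1.0]
0.1 [0.086, 0.013, 0.008, 0.005, -0.012, -0.002, 1.0]
0.06 [0.111, 0.015, 0.008, 0.005, -0.012, -0.002, 1.0]
0.03 [0.13, 0.015, 0.008, 0.005, -0.012, -0.002, 1.0]
0.01 [0.142, 0.016, 0.008, 0.005, -0.012, -0.002, 1.0]
0.0 [0.149, 0.016, 0.008, 0.005, -0.012, -0.002, 1.0]
-0.02 [0.161, 0.016, 0.008, 0.005, -0.012, -0.002, 1.0]
```

>>> apply_moves --commands '[[[0.023,0.003,0,0,0,0,1],[0.054,0.009,0,0,0,0,1],[0.086,0.013,0,0,0,0,1],[0.111,0.015,0,0,0,0,1],[0.13,0.016,0,0,0,0,1],[0.142,0.016,0,0,0,0,1],[0.149,0.016,0,0,0,0,1],[0.149,0.016,0,0,0,0,1]]]'

```text
t: 3.45
tool_pos: [0.5679, -0.183, 0.0493]
tcp_rot: [-0.0, 0.998, -0.068, -0.0]
ft_force: [-0.2, 0.5, 0.3]
opening: 0.0007
gripper_force: 0.1
```

Run:
```python
from h import *
p,D=manip.snapshot("scene")
a=p[200:290,340:480];cv2.imwrite("pics/s1.png",cv2.resize(a,None,fx=5,fy=5,interpolation=cv2.INTER_CUBIC))
```

```text
(no output)
```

View pics/s1.png

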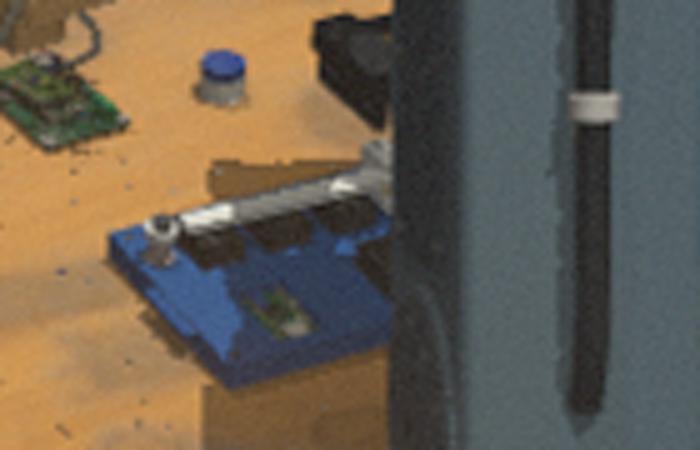

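The bar now lies over the back row and reaches the catch at crop (378,180). The shut angle isn't certain yet, so I push a little further and read the force.

>>> apply_moves --commands '[[[0.005,0.005,0,0,0,0,1],[0.01,0.01,0,0,0,0,1],[0.015,0.01,0,0,0,0,1],[0.02,0.01,0,0,0,0,1],[0.02,0.01,0,0,0,0,1]]]'

```text
t: 3.92
tool_pos: [0.5717, -0.1868, 0.0491]
tcp_rot: [-0.0, 0.998, -0.068, -0.002]
ft_force: [-8.5, 2.3, 4.5]
opening: 0.0005
gripper_force: 4.1
```

8.5 N exceeds the detent force, so the bar should be at its stop. I retreat and verify from above.

>>> apply_moves --commands '[[[-0.05,0,0,0,0,0,1],[-0.1,0,-0.05,0,0,0,0],[-0.2,0.05,-0.15,0,0,0,-0.2],[-0.3,0.1,-0.25,0,0,0,-0.2],[-0.4,0.15,-0.35,0,0,0,-0.2],[-0.5,0.2,-0.4,0,0,0,-0.2],[-0.6,0.25,-0.4,0,0,0,-0.2],[-0.6,0.25,-0.4,0,0,0,-0.2]]]'

```text
t: 4.58
tool_pos: [0.3817, -0.2394, 0.1713]
tcp_rot: [0.002, 0.998, -0.07, 0.001]
ft_force: [0.4, 0.4, -0.0]
opening: 0.0448
gripper_force: 0.0
```

Run:
```python
from h import *
np.set_printoptions(precision=4,suppress=True)
fr=[manip.snapshot("top") for _ in range(4)]
p=np.mean([f[0] for f in fr],0).astype(np.uint8);D=np.median([f[1] for f in fr],0)
s=manip.snapshot("scene")
cv2.imwrite("pics/top2f.png",p);cv2.imwrite("pics/scene2f.png",s[0])
H,S,V=cv2.split(cv2.cvtColor(p,cv2.COLOR_BGR2HSV))
for b in blobs(p,((H<8)|(H>172))&(S>130)&(V>50),(400,205,490,290),3):
    k=plane("top",*b[2],.067);v=k-HINGE;print(b[1:],k,"angle",np.arctan2(-v[:2]@TX[:2],-v[:2]@TY[:2]),np.hypot(*v[:2]))
for b in blobs(p,(V<60)&(S<140),(380,205,470,290)):
    P=pts("top",D,b[0]);P=P[P[:,2]>.026];print("black",b[1],b[2],plane("top",*b[2],.034),"top pts",P.mean(0),len(P),np.percentile(P[:,2],[50,90]))
a=cv2.resize(p[205:285,385:475],None,fx=7,fy=7,interpolation=cv2.INTER_CUBIC);cv2.imwrite("pics/top2.png",a)
print(manip.sense()["tool_pos"],manip.sense()["opening"])
```

```text
(np.int32(26), array([468.5, 234. ])) [ 0.5895 -0.182   0.067 ] angle -0.00013480328591631817 0.18844263492841964
black 41 [408.8293 222.9756] [ 0.6269 -0.0279  0.034 ] top pts [ 0.6268 -0.0294  0.0329] 24 [0.0337 0.0356]
black 38 [425.0526 224.9211] [ 0.6203 -0.0728  0.034 ] top pts [ 0.6204 -0.0749  0.0323] 28 [0.0335 0.0354]
black 41 [441.5366 226.7805] [ 0.6139 -0.1185  0.034 ] top pts [ 0.6136 -0.1209  0.0315] 32 [0.032  0.0348]
black 62 [407.9516 233.3226] [ 0.5981 -0.0243  0.034 ] top pts [ 0.5981 -0.0261  0.0325] 41 [0.0329 0.0363]
black 68 [424.1765 235.3235] [ 0.5913 -0.0692  0.034 ] top pts [ 0.5911 -0.0717  0.0325] 47 [0.0327 0.0356]
black 69 [440.3768 237.2029] [ 0.5849 -0.114   0.034 ] top pts [ 0.5849 -0.1176  0.0323] 49 [0.032  0.0364]
black 172 [436.8721 257.25  ] [ 0.5296 -0.1018  0.034 ] top pts [ 0.5298 -0.1043  0.0316] 129 [0.0322 0.0356]<stdin>:11: RuntimeWarning: Mean of empty slice.
  ret = um.true_divide(
Traceback (most recent call last):
IndexError: index -1 is out of bounds for axis 0 with size 0
```

Run:
```python
from h import *
np.set_printoptions(precision=4,suppress=True)
p=cv2.imread("pics/top2f.png")
cv2.imwrite("pics/top2.png",cv2.resize(p[205:285,385:475],None,fx=7,fy=7,interpolation=cv2.INTER_CUBIC))
o,_=ray("top",0,0);print("cam",o)
q=cv2.resize(p,None,fx=4,fy=4,interpolation=cv2.INTER_CUBIC);H,S,V=cv2.split(cv2.cvtColor(q,cv2.COLOR_BGR2HSV))
B=q[...,0].astype(int)
for th in(60,80,100):
  for b in blobs(q,B<th,(1715,985,1790,1085),800):
    W=np.array([plane("top",(u+.5)/4-.5,(v+.5)/4-.5,.034)[:2] for v,u in np.argwhere(b[0])])*1000
    print(th,b[1],cv2.minAreaRect(W.astype(np.float32)),W.mean(0))
```

```text
cam [0.5009 0.2189 1.3242]
60 3014 ((523.7140502929688, -101.12146759033203), (34.75349426269531, 54.476863861083984), 86.32096099853516) [ 527.854  -102.0116]
80 4423 ((521.976318359375, -105.69145202636719), (47.038307189941406, 59.41888427734375), 87.45703125) [ 521.4872 -105.435 ]
100 5060 ((522.6896362304688, -104.6881332397461), (49.10626220703125, 60.83257293701172), 87.45702362060547) [ 521.333  -104.4233]
```

View pics/top2.png

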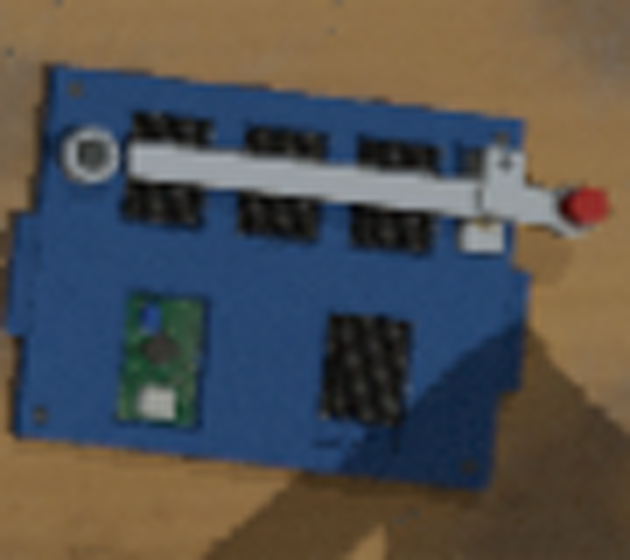

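The keeper is shut: the knob is at angle -0.0001 and the bar is captured under the catch at crop (505,165). The wanted sink, at crop (368,370), is clear, with its fins centred at (0.529, -0.104) and fin tops measured at about 0.034.

Run:
```python
from h import *
s=manip.sense();print(s["t"],s["tool_pos"],s["opening"])
for z in(.12,.06,.023):print(rel([.529,-.104,z],Rdown(YAW),-.2))
```

```text
4.8333 [ 0.38572152 -0.23688611  0.16946251] 0.05295335227691385
[0.413, -0.504, 0.165, 0.0, -0.001, 0.004, -0.2]
[0.413, -0.504, 0.365, 0.0, -0.001, 0.004, -0.2]
[0.413, -0.504, 0.488, 0.0, -0.001, 0.004, -0.2]
```

>>> apply_moves --commands '[[[0.08,-0.1,0.04,0,0,0,-0.2],[0.16,-0.2,0.08,0,0,0,-0.2],[0.24,-0.3,0.12,0,0,0,-0.2],[0.33,-0.4,0.165,0,0,0,-0.2],[0.413,-0.504,0.2,0,0,0.004,-0.2],[0.413,-0.504,0.28,0,0,0.004,-0.2],[0.413,-0.504,0.365,0,0,0.004,-0.2],[0.413,-0.504,0.365,0,0,0.004,-0.2]]]'

```text
t: 5.5
tool_pos: [0.5256, -0.1004, 0.0544]
tcp_rot: [-0.002, 0.998, -0.067, -0.005]
ft_force: [-0.9, 0.2, -0.7]
opening: 0.0528
gripper_force: 0.0
```

>>> apply_moves --commands '[[[0,0,0,0,0,0,-0.2],[0,0,0,0,0,0,-0.2],[0,0,0,0,0,0,-0.2]]]'

```text
t: 5.75
tool_pos: [0.5294, -0.1045, 0.0615]
tcp_rot: [0.0, 0.998, -0.069, 0.001]
ft_force: [0.1, 0.2, 1.0]
opening: 0.0527
gripper_force: 0.0
```

Run:
```python
from h import *
s=manip.sense();print(s["t"],s["tool_pos"],s["opening"])
for z in(.04,.023):print(rel([.529,-.104,z],Rdown(YAW),-.2))
```

```text
5.75 [ 0.52937448 -0.10448966  0.06147903] 0.05269912415683217
[-0.002, -0.001, 0.072, 0.001, -0.005, -0.002, -0.2]
[-0.002, -0.002, 0.128, 0.001, -0.005, -0.002, -0.2]
```

>>> apply_moves --commands '[[[0,0,0.03,0,0,0,-0.2],[0,0,0.06,0,0,0,-0.2],[0,0,0.085,0,0,0,-0.2],[0,0,0.105,0,0,0,-0.2],[0,0,0.118,0,0,0,-0.2],[0,0,0.125,0,0,0,-0.2],[0,0,0.125,0,0,0,-0.2],[0,0,0.125,0,0,0,-0.2]]]'

```text
t: 6.42
tool_pos: [0.5283, -0.1039, 0.0224]
tcp_rot: [-0.0, 0.998, -0.069, -0.0]
ft_force: [0.1, 0.4, 0.3]
opening: 0.0527
gripper_force: 0.0
```

>>> apply_moves --commands '[[[0,0,0,0,0,0,0.5],[0,0,0,0,0,0,1],[0,0,0,0,0,0,1],[0,0,0,0,0,0,1],[0,0,0,0,0,0,1],[0,0,0,0,0,0,1],[0,0,0,0,0,0,1],[0,0,0,0,0,0,1]]]'

```text
t: 7.08
tool_pos: [0.5284, -0.104, 0.0228]
tcp_rot: [0.0, 0.998, -0.069, 0.0]
ft_force: [-0.1, -0.4, 3.2]
opening: 0.0295
gripper_force: 30.0
```

Gripped: opening 29.5 mm, 30 N. The face lies 10.8 mm beyond the TCP. Lifting straight up.

>>> apply_moves --commands '[[[0,0,-0.04,0,0,0,1],[0,0,-0.1,0,0,0,1],[0,0,-0.2,0,0,0,1],[0,0,-0.3,0,0,0,1],[0,0,-0.4,0,0,0,1],[0,0,-0.52,0,0,0,1],[0,0,-0.65,0,0,0,1],[0,0,-0.75,0,0,0,1]]]'

```text
t: 7.75
tool_pos: [0.5284, -0.1039, 0.2513]
tcp_rot: [0.0, 0.998, -0.069, 0.001]
ft_force: [1.0, -0.1, -0.9]
opening: 0.0295
gripper_force: 30.0
```

```bash
cat >> h.py <<'E'
AZ=np.radians(-150.5);LENS=np.array([.625,.200,.127]);t35=np.radians(35)
CZ=np.array([np.sin(t35)*np.cos(AZ),np.sin(t35)*np.sin(AZ),np.cos(t35)])
CX=np.array([np.cos(t35)*np.cos(AZ),np.cos(t35)*np.sin(AZ),-np.sin(t35)])
RF=Ro.from_matrix(np.c_[-CX,np.cross(-CZ,-CX),-CZ])
E
cat > fin.py <<'E'
from h import *
from scipy.spatial.transform import Slerp
s=manip.sense();print(s["t"],s["tool_pos"],s["opening"],s["joint_positions"])
R0=q2R(s["tcp_rot"]);sl=Slerp([0,1],Ro.concatenate([R0,RF]))
print("angle",np.degrees((R0.inv()*RF).magnitude()))
T=LENS+CZ*.1108;up=T+CZ*.06
print("half",rel((s["tool_pos"]+up)/2,sl(.5),1)); print("up",rel(up,RF,1)); print("final",T,rel(T,RF,1))
E
python3 fin.py
```

```text
7.75 [ 0.52838304 -0.10392981  0.25130856] 0.02949789139056627 [-4.14757915e-01  8.64430479e-02  1.68675820e+00  1.19900616e-05
  1.36575083e+00  1.29444686e+00]
angle 50.72477645059586
half [-0.04, -0.425, -0.026, 0.192, 0.56, -0.604, 1.0]
up [-0.08, -0.849, -0.053, 0.384, 1.12, -1.207, 1.0]
final [0.56968692 0.16870537 0.21776205] [0.011, -0.919, 0.111, 0.384, 1.12, -1.207, 1.0]
```

>>> apply_moves --commands '[[[-0.005,-0.05,-0.02,0.03,0.08,-0.08,1],[-0.01,-0.12,-0.03,0.06,0.16,-0.17,1],[-0.02,-0.19,-0.04,0.09,0.25,-0.27,1],[-0.03,-0.26,-0.05,0.12,0.35,-0.37,1],[-0.04,-0.32,-0.05,0.15,0.44,-0.47,1],[-0.04,-0.38,-0.05,0.18,0.52,-0.56,1],[-0.04,-0.425,-0.05,0.192,0.56,-0.604,1],[-0.04,-0.425,-0.05,0.192,0.56,-0.604,1]]]'

```text
t: 8.42
tool_pos: [0.5331, 0.0258, 0.2627]
tcp_rot: [-0.04, 0.984, 0.09, 0.149]
ft_force: [0.5, 0.7, -1.0]
opening: 0.0296
gripper_force: 30.0
```

```bash
python3 fin.py
```

```text
8.4167 [0.53311585 0.02578751 0.26267259] 0.029605932432476223 [-0.28441105 -0.13266082  1.90831465  0.20275794  1.12306918  1.03852955]
angle 25.345446951362042
half [0.047, -0.204, 0.019, 0.093, 0.281, -0.301, 1.0]
up [0.094, -0.408, 0.037, 0.186, 0.563, -0.602, 1.0]
final [0.56968692 0.16870537 0.21776205] [0.148, -0.436, 0.228, 0.186, 0.563, -0.602, 1.0]
```

>>> apply_moves --commands '[[[0.01,-0.05,0.005,0.03,0.08,-0.08,1],[0.025,-0.12,0.01,0.06,0.17,-0.18,1],[0.045,-0.2,0.02,0.09,0.28,-0.3,1],[0.065,-0.28,0.03,0.13,0.39,-0.42,1],[0.08,-0.35,0.035,0.16,0.49,-0.52,1],[0.094,-0.408,0.037,0.186,0.563,-0.602,1],[0.094,-0.408,0.037,0.186,0.563,-0.602,1],[0.094,-0.408,0.037,0.186,0.563,-0.602,1]]]'

```text
t: 9.08
tool_pos: [0.5407, 0.1496, 0.2666]
tcp_rot: [-0.076, 0.923, 0.242, 0.29]
ft_force: [1.4, -0.5, -0.1]
opening: 0.0295
gripper_force: 30.0
```

```bash
python3 fin.py
```

```text
9.0833 [0.54065168 0.14959609 0.26660598] 0.0295166308449957 [-0.14616519 -0.23444534  2.07059941  0.47916101  0.86125859  0.67879029]
angle 0.20005893944290742
half [0.001, -0.004, -0.0, 0.001, 0.002, -0.002, 1.0]
up [0.001, -0.008, -0.0, 0.003, 0.005, -0.004, 1.0]
final [0.56968692 0.16870537 0.21776205] [0.002, -0.008, 0.2, 0.003, 0.005, -0.004, 1.0]
```

>>> apply_moves --commands '[[[0,-0.004,0.05,0,0,0,1],[0,-0.008,0.1,0,0.003,-0.002,1],[0,-0.008,0.14,0.003,0.005,-0.004,1],[0,-0.008,0.17,0.003,0.005,-0.004,1],[0.002,-0.008,0.19,0.003,0.005,-0.004,1],[0.002,-0.008,0.2,0.003,0.005,-0.004,1],[0.002,-0.008,0.2,0.003,0.005,-0.004,1],[0.002,-0.008,0.2,0.003,0.005,-0.004,1]]]'

```text
t: 9.75
tool_pos: [0.5702, 0.1688, 0.2182]
tcp_rot: [-0.077, 0.922, 0.243, 0.292]
ft_force: [-0.1, 0.3, -0.9]
opening: 0.0297
gripper_force: 30.0
```

```bash
python3 fin.py
python3 - <<'E'
from h import *
np.set_printoptions(precision=4,suppress=True)
# lens/bars check in the earlier clean pictures: draw predicted lens ring and bar ends; and now sink view
def ring(im,n,c,a,b,r,col,sc,o):
    q=[proj(n,c+r*(a*np.cos(t)+b*np.sin(t))) for t in np.linspace(0,6.28,40)]
    cv2.polylines(im,[np.int32([((x-o[0]+.5)*sc,(y-o[1]+.5)*sc) for x,y in q])],True,col,1)
CY=np.cross(CZ,CX)
out=[]
for n,f,o in(("top","pics/top0.png",(295,190)),("scene","pics/scene0.png",(285,215))):
    im=cv2.resize(cv2.imread(f)[o[1]:o[1]+56,o[0]:o[0]+50],None,fx=8,fy=8,interpolation=cv2.INTER_CUBIC)
    ring(im,n,LENS,CX,CY,.017,(0,255,0),8,o)
    for sg in(1,-1):
        e=[proj(n,LENS+CX*k+CY*sg*.0395) for k in(-.039,.039)]
        cv2.line(im,*[tuple(int((v-w+.5)*8) for v,w in zip(p,o)) for p in e],(0,0,255),1)
    out.append(im)
cv2.imwrite("pics/chk.png",np.hstack(out))
p,D=manip.snapshot("scene");np.save("sceneD.npy",D);cv2.imwrite("pics/scene3f.png",p)
p2,D2=manip.snapshot("top");cv2.imwrite("pics/top3f.png",p2)
u,v=proj("scene",LENS+CZ*.1);print(u,v);u,v=int(u),int(v)
cv2.imwrite("pics/s3.png",cv2.resize(p[v-45:v+75,u-70:u+80],None,fx=5,fy=5,interpolation=cv2.INTER_CUBIC))
E
```

```text
9.75 [0.57020641 0.16877816 0.21815152] 0.029716705501861514 [-0.09076533 -0.08363082  2.04997191  0.51940886  0.72019704  0.6491182 ]
angle 0.12084203725607708
half [-0.001, -0.0, -0.1, 0.0, -0.002, 0.0, 1.0]
up [-0.002, -0.001, -0.2, 0.0, -0.004, 0.001, 1.0]
final [0.56968692 0.16870537 0.21776205] [-0.002, -0.001, 0.0, 0.0, -0.004, 0.001, 1.0]
335.06426781025675 220.27344019392226
```

View pics/chk.png

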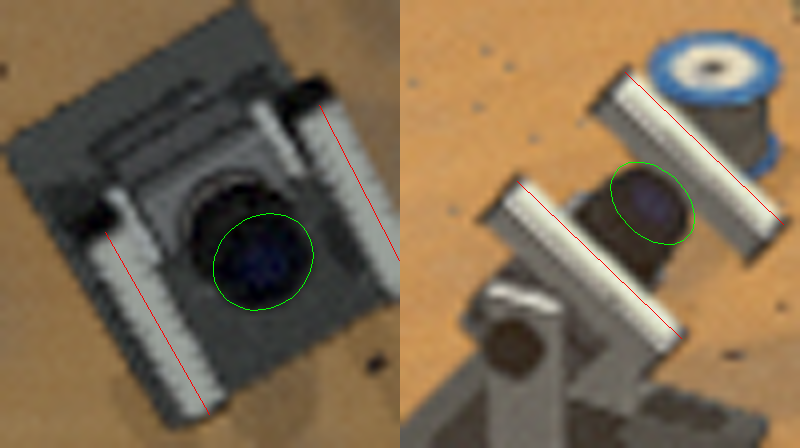

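View pics/s3.png

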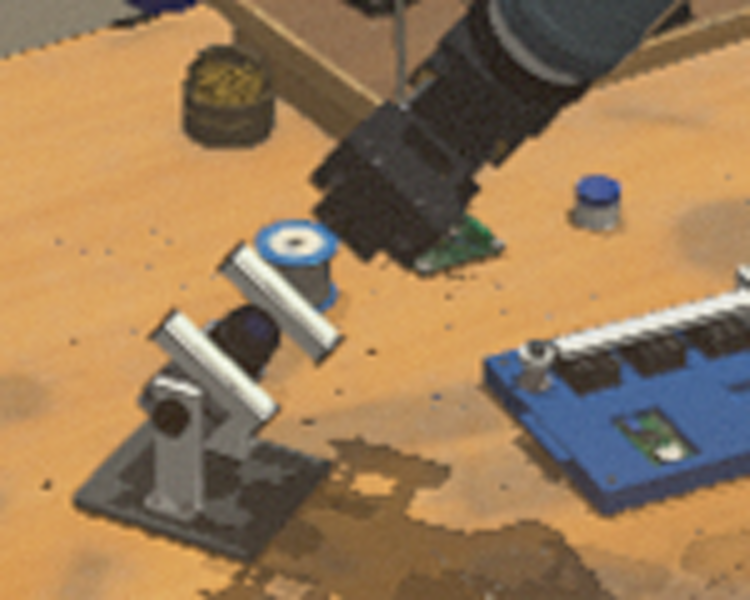

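The check overlay shows the predicted lens ring and bars within about 0.5 px (1 mm) of the pictures in both views. The s3 crop shows the sink held in front of the lens, at about (370,240). I use the last picture to overlay the predicted sink box on both views.

Run:
```python
from h import *
s=manip.sense();R=q2R(s["tcp_rot"]).as_matrix();F=s["tool_pos"]+R[:,2]*.0108
d=F-LENS;print("dist",d@CZ,"lateral",d@CX,d@np.cross(CZ,CX))
out=[]
for n,f in(("scene","pics/scene3f.png"),("top","pics/top3f.png")):
    u,v=map(int,proj(n,F));o=(u-25,v-30);im=cv2.imread(f)
    im=np.clip(im[o[1]:o[1]+60,o[0]:o[0]+50].astype(float)*2.0,0,255).astype(np.uint8)
    im=cv2.resize(im,None,fx=8,fy=8,interpolation=cv2.INTER_CUBIC)
    for h,col in((0,(0,255,0)),(-.022,(0,200,255))):
        q=[proj(n,F+R@np.array([a*.021,b*.015,h])) for a,b in((1,1),(1,-1),(-1,-1),(-1,1))]
        cv2.polylines(im,[np.int32([((x-o[0]+.5)*8,(y-o[1]+.5)*8) for x,y in q])],True,col,1)
    out.append(im)
cv2.imwrite("pics/fin.png",np.hstack(out))
```

```text
dist 0.1003125225457914 lateral -0.0008678406103092449 0.00010599606972534519
```

View pics/fin.png

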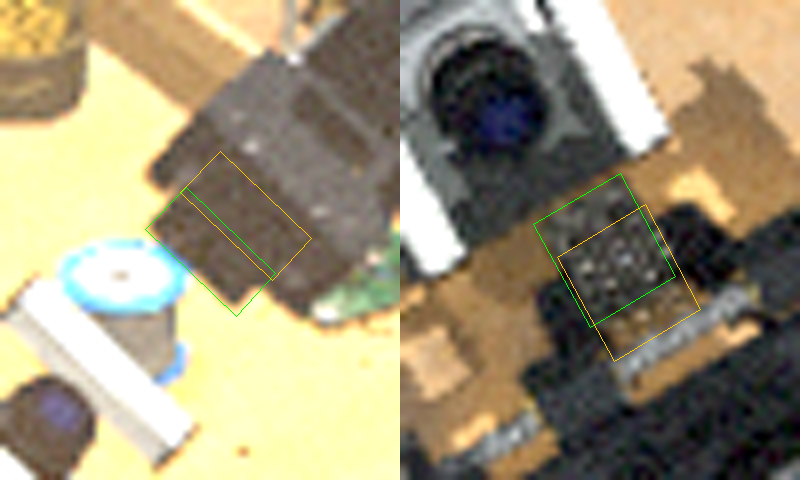

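The last overlay puts the sink near the predicted box: the scene view's bottom corner is at about (237,303) against (237,316) predicted. I measure that offset numerically with averaged edge profiles, using the same method on the lens for reference.

```bash
cat > edge.py <<'E'
from h import *
from scipy.ndimage import map_coordinates as mc
s=manip.sense();R=q2R(s["tcp_rot"]).as_matrix();F=s["tool_pos"]+R[:,2]*.0108
A={n:np.mean([manip.snapshot(n)[0] for _ in range(8)],0) for n in("scene","top")}
def edge(n,P0,P1,dirw,lab,rng=.012):
    k=np.linspace(-rng,rng,97);prof=[]
    for t in np.linspace(.2,.8,13):
        q=np.array([proj(n,P0+(P1-P0)*t+dirw*x) for x in k])
        prof.append([mc(A[n][...,c],[q[:,1],q[:,0]],order=1) for c in range(3)])
    m=np.median(prof,0);m=m@np.ones(1) if 0 else m
    g=np.linalg.norm(np.gradient(cv2.GaussianBlur(m,(9,1),2),axis=1),axis=0)
    print(n,lab,"edge at %.1f mm"%(k[g.argmax()]*1e3),"str %.2f"%g.max(),np.round(m.sum(0)[::12]/3).astype(int))
x,y,z=R.T;c=lambda a,b,h:F+x*a*.021+y*b*.015-z*h*.022
# z = towards the lens
for n in A:
    for b in(1,-1): edge(n,c(1,b,0),c(-1,b,0),z,f"face edge y{b} (+z to lens)")
    for a in(1,-1): edge(n,c(a,1,0),c(a,-1,0),z,f"face edge x{a} (+z)")
    for a in(1,-1):
        for b in(1,-1): edge(n,c(a,b,0),c(a,b,.6),x,f"end x{a} y{b} (+x)")
print("x",x,"y",y)
E
python3 edge.py
```

```text
scene face edge y1 (+z to lens) edge at -4.2 mm str 0.16 [46 46 47 46 47 46 46 46 47]
scene face edge y-1 (+z to lens) edge at 6.2 mm str 6.95 [ 47  47  46  60  93 126 150 176 178]
scene face edge x1 (+z) edge at 8.8 mm str 2.94 [ 54  56  60  63  72  74  76  85 101]
scene face edge x-1 (+z) edge at -3.2 mm str 6.78 [ 50  50  57  94 123 135 138 138 144]
scene end x1 y1 (+x) edge at 0.3 mm str 1.29 [46 47 46 47 53 58 52 46 47]
scene end x1 y-1 (+x) edge at 1.2 mm str 11.13 [ 51  56  53  49  79 144 159 158 158]
scene end x-1 y1 (+x) edge at -9.0 mm str 1.26 [46 51 59 57 50 47 46 46 46]
scene end x-1 y-1 (+x) edge at 1.7 mm str 12.04 [159 159 138 155 143  73  49  49  46]
top face edge y1 (+z to lens) edge at 2.5 mm str 0.95 [28 28 28 30 31 35 37 39 40]
top face edge y-1 (+z to lens) edge at 1.0 mm str 1.93 [21 20 25 25 28 40 41 42 44]
top face edge x1 (+z) edge at 4.5 mm str 1.18 [38 42 43 42 43 38 32 28 28]
top face edge x-1 (+z) edge at -2.0 mm str 1.41 [49 46 41 34 26 24 24 31 37]
top end x1 y1 (+x) edge at 5.5 mm str 2.68 [39 38 42 52 54 53 43 33 31]
top end x1 y-1 (+x) edge at 7.0 mm str 1.84 [46 43 44 46 39 39 38 29 29]
top end x-1 y1 (+x) edge at -9.8 mm str 3.49 [70 51 39 37 38 28 22 22 25]
top end x-1 y-1 (+x) edge at -10.0 mm str 3.44 [53 38 25 17 15 15 18 16 18]
x [0.71116477 0.40333842 0.57581489] y [ 4.92815126e-01 -8.70133634e-01  8.43279729e-04]
```

Kinematics give the distance as 100.3 mm with a lateral error of 0.9 mm. The image offsets are about 1–3 mm, close to calibration accuracy, and both suggest going about 1 mm closer. I make that small trim and let the arm settle.

>>> apply_moves --commands '[[[0,0,0.002,0,0,0,1],[0,0,0.004,0,0,0,1],[0,0,0.004,0,0,0,1],[0,0,0.004,0,0,0,1],[0,0,0.004,0,0,0,1],[0,0,0.004,0,0,0,1]]]'

```text
t: 11.15
tool_pos: [0.5706, 0.1694, 0.2168]
tcp_rot: [-0.077, 0.922, 0.243, 0.292]
ft_force: [-0.4, 0.3, -0.0]
opening: 0.0294
gripper_force: 30.0
```

Run:
```python
from h import *
s=manip.sense();R=q2R(s["tcp_rot"]);F=s["tool_pos"]+R.as_matrix()[:,2]*.0108
d=F-LENS;print(s["t"],"dist",d@CZ,"lat",d@CX,d@np.cross(CZ,CX),"ang",np.degrees((R.inv()*RF).magnitude()),s["gripper_force"],s["opening"],np.abs(s["dq"]).max())
print(manip.job_done())
```

```text
11.15 dist 0.0986275866622567 lat -0.00038895971740732287 -0.00013923196203757175 ang 0.12387553830696812 29.99980866909027 0.029434822504967012 0.0017656895441806961
the job is handed in; nothing more can be done
None
```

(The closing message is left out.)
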